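Spin the drips off a draining carousel and park it

ROBOT

A 6-joint arm with a two-finger parallel gripper is mounted at the origin on the work surface. World frame = base frame: x ahead of the robot, y to its left, z up, the work surface at z = 0. Lengths are in m, angles in rad, forces in N, time in s.
With the tool pointing down it reaches from about 0.3 to 0.75 m from the base axis. Payload 8.5 kg.
Tool frame: the origin (TCP) lies between the finger pads, 19 mm behind the fingertips; this is the grasp point; z points along the fingers, y is the line along which they close (so a half turn about z gives the same grasp; the last joint's range is limited). The gripper opens to 88 mm and grips with 3 to 60 N. Pads are 18 mm wide; open, the fingers measure 123 mm over their backs; the gripper's body (75 mm by 187 mm) begins 45 mm behind the grasp point.
Start: joints at [-1.488, 0.381, 1.297, -0, 1.464, -0.215], TCP at [0.161, -0.526, 0.257] pointing down, gripper open.
Joint ranges: [-3.11, 3.11], [-0.89, 2.33], [0.22, 2.48], [-1.42, 4.56], [0.17, 2.85], [-2.88, 2.88]. Speed limits (rad/s): [2.39, 2.39, 3.14, 3.14, 3.14, 3.14].

INTERFACE

Orientations are given as a unit quaternion [x, y, z, w].
In Python, from station import ctrl gives the robot as it stands. The module is installed in compiled form; this text tells all that it offers.
- The arm moves only by the tool play_rows, never from a script. Its argument "series" is a list of rows, each an object of numbers: "x", "y", "z": the shift along the tool's x, y, z each as a share of 0.6 m, from -1 to 1; "roll": the turn about the tool's z as a share of 1.5 rad, from -1 to 1. A call has 1 to 12 rows; each row is the pose to reach, as a shift and turn from the pose commanded when the call began, along the tool's axes at that moment; what a row does not reach only later rows make up. A row lasts 1/12 s, in which the tool goes at most 41.7 mm and 7.16 degrees, less where a joint would pass 70% of its speed; a pose out of reach is approached as far as the arm can. A call with a number of a shift or a turn outside -1 to 1 is refused whole. A call with a gripper value outside its range is refused whole. "hand" is the closure, from -1 (fully open) to 1 (shut), set as the call begins (left out, the last holds). The fingers move at their own pace and stop on an object; the grip force is fixed at half the most. Time passes only in rows, so rows that repeat a pose let the fingers close. It gives the time, the measured TCP pose, the force, the opening and the grip force at its end, in the units of the state.
- ctrl.get_obs(): the state, without advancing time (a new reading comes with each control period).
- ctrl.read_camera(name): name is "scene" or "top" or "wrist"; returns a dict with "image" (420x560x3 uint8, red, green, blue), "fx", "fy", "cx", "cy" (pixels), "rvec" (rotation vector, rad) and "tvec" (3), from world to camera coordinates, as OpenCV has them. Camera axes: x right, y down, z forward; pixel columns grow to the right and rows downward; lengths in m; the calibration is good to about 2 mm. A picture is of the moment at which its call begins. There is no depth.
- ctrl.close_job(): hands the job in; it is judged then, once.
The state is a dict: "time": time; "joint_pos": joint angles; "qvel": joint speeds; "joint_torque": joint torques, N m; "position": TCP position; "tcp_rot": TCP orientation; "force": force on the tool from outside, world axes, zero at the start; "moment": the same for the moment, N m; "opening": finger opening in m; "finger_force": force on a finger pad.
Only numpy, scipy, OpenCV 4.12 (cv2) and the standard library are available. Lean on these libraries where they do the work, as an engineer would, in place of code of your own. Each camera call takes 0.05 s, during which the arm holds its last target. There are 200 camera calls.

TASK

Spin the drips off the dishes on the draining carousel: take it by its wooden knob, set it turning anticlockwise (seen from above) at about one turn in five seconds, let go, and let it coast freely while you follow the moving knob with your fingertips just above it (clear of it by a few centimetres at most), centred over it and touching nothing, for five seconds on end. Then take hold of the knob again, bring the carousel gently to a stop with the knob in line with the drainer's steel spout, let go and leave it at rest there. Never spin it fast or force it, and leave the other kitchen things where they are.

Things in the scene. Friction and masses are not known exactly. Their poses are not given: they have to be found in the camera images.
- carousel (a joint): Turning angle (rad) of the carousel: a round metal tray, 336 mm across, rim 18 mm high, turning endlessly on a ball bearing; 0 with its knob in line with the spout, growing anticlockwise from above, not wrapped. An upturned milk pan and glass jug and a teapot lid are fixed on it, up to 108 mm above its underside, none within 90 mm of the knob. Axis 0.02 rad off vertical, square to the drainer.
- knob: Upright turned wooden knob, 30 mm diameter, 55 mm tall, near the tray's rim, 125 mm from the carousel's axis, moving with the carousel. It revolves freely on its own pin, so it can be pinched and led round without turning the gripper. Origin: centre of its underside, on a 36 mm wide boss 8 mm above the tray's floor and 2 mm below the rim's top; z up along the knob.
- hub (a point): Fixed point on the carousel's axis, level with the knob's underside, 57 mm above the worktop. Carousel, nominal: inertia 0.023 kg m2, 1.7 kg (both +-20 percent), bearing drag 0.0024 N m plus 0.0004 N m s/rad: coasting, it loses about 0.12 rad/s each second; the off-centre load on the slope adds or takes up to 0.07 rad/s2 round the turn. Left alone at rest it stays.
- park (a point): Where the centre of the knob's underside lies when the carousel is parked: on the knob's circle, in line with the spout. Fixed to the drainer.
- drainer: Fixed sloping oak draining board, 360 mm (x) by 380 mm (y), about 26 mm high, grooves along its x. It falls 0.02 rad towards its +x, where a steel spout 50 mm wide sticks out 67 mm beyond the edge, pointing away from the carousel's axis. Origin: under its centre, at worktop level. It carries the carousel; push or squeeze none of it with more than 35 N in all.
- lunchbox: Closed blue lunchbox with four snap latches, 206 x 156 x 69 mm, to be left alone. Origin: centre of its underside.
- trivet: Round green silicone trivet, 170 mm across, 8 mm thick, to be left alone. Origin: centre of its underside.
- teapot: White teapot without its lid, 148 mm across, 104 mm high, standing on the trivet, to be left alone. Origin: centre of its underside.
- mug: Blue ceramic mug, 82 mm across, 95 mm high, to be left alone. Origin: centre of its underside.
- soap: Clear plastic bottle, 64 mm across, 190 mm high, to be left alone. Origin: centre of its underside.

How it is judged:
On the way, in this order (a step that is already met when the one before it is completed fails the run):
1. With the fingers down at the knob, the carousel is set turning anticlockwise at 0.8 rad/s or more (horizontal distance between the grasp point and knob below 0.06 m and z of the grasp point in the frame of knob between -0.1 and 0.07 m and velocity of joint carousel above 0.8 rad/s).
2. For 4 s on end the carousel coasts untouched at 0.25 rad/s or more, TCP within 25 mm of the knob's axis and 75 to 140 mm above its underside (tips up to 66 mm over its top) (horizontal distance between the grasp point and knob below 0.025 m and z of the grasp point in the frame of knob between 0.075 and 0.14 m and velocity of joint carousel above 0.25 rad/s and contact force between each of the arm, the fingers and drainer below 0.2 N), for 4 s.
3. The fingers take the knob again (horizontal distance between the grasp point and knob below 0.06 m and z of the grasp point in the frame of knob between -0.1 and 0.07 m and contact force between the fingers and knob above 0.1 N).
At the end, for the whole second after the job is handed in: The carousel is at rest (under 0.04 rad/s) with the knob's centre within 18 mm of its place in line with the spout, released (horizontal distance between knob and park below 0.018 m and velocity of joint carousel between -0.04 and 0.04 rad/s); the robot touches nothing.
It fails at once if The carousel is spun faster than 3.0 rad/s (velocity of joint carousel above 3 rad/s or velocity of joint carousel below -3 rad/s).
It fails at once if The drainer, the carousel or the knob is pushed or squeezed with more than 40 N (contact force between any of the arm, the fingers and drainer above 40 N).
It fails at once if The lunchbox, trivet, teapot, mug or bottle is shifted by more than 20 mm or tipped (distance of any of lunchbox, trivet, teapot, mug, soap from where it was at the start of the episode above 0.02 m or angle between any of lunchbox, trivet, teapot, mug, soap's own z axis and vertical above 0.2 rad).
It also fails if it takes over 64 s, if anything falls off the work surface, if the arm or the gripper's body presses on something with over 40 N, if the wrist force passes 120 N, or if a joint passes its speed limit or range.

## Working session

There is one attempt and no reset: what is moved stays moved. The work goes in short steps, Python scripts to look and compute and a tool call to move; the robot and the scene stay as the last step left them, time stands still between calls to the robot, and variables do not carry over. Pictures are saved under pics/ and viewed, at most 10 in all, crops included, and the job is handed in when it is done.

Besides the shell and the picture viewer there is one more tool, called as name(argument=value, ...) on one line, values as JSON. play_rows: Moves the arm, as the interface text tells. Shift numbers are shares of 0.6 m and turn numbers shares of 1.5 rad, none past 1 either way. Its arguments: {"type":"object","properties":{"series":{"type":"array"},"hand":{"type":"number"}},"required":["series"]}

```bash
mkdir -p pics; cat > h.py <<'E'
import cv2, numpy as np
from station import ctrl
def shot(n,save=None):
    c=ctrl.read_camera(n)
    if save: cv2.imwrite('pics/'+save,cv2.cvtColor(np.asarray(c['image']),cv2.COLOR_RGB2BGR))
    return c
def ray(c,u,v):
    R=cv2.Rodrigues(np.array(c['rvec'],float))[0];t=np.array(c['tvec'],float).ravel()
    d=R.T@np.array([(u-c['cx'])/c['fx'],(v-c['cy'])/c['fy'],1]);return -R.T@t,d
def onz(c,u,v,z):
    o,d=ray(c,u,v);return o+d*(z-o[2])/d[2]
def proj(c,p):
    K=np.array([[c['fx'],0,c['cx']],[0,c['fy'],c['cy']],[0,0,1.]])
    return cv2.projectPoints(np.array(p,float).reshape(-1,1,3),np.array(c['rvec'],float),np.array(c['tvec'],float),K,None)[0].reshape(-1,2)
def tri(a,b):
    A=np.zeros((3,3));B=np.zeros(3)
    for c,u,v in (a,b):
        o,d=ray(c,u,v);d/=np.linalg.norm(d);M=np.eye(3)-np.outer(d,d);A+=M;B+=M@o
    return np.linalg.solve(A,B)
E
python3 - <<'E'
from h import *
for n in('scene','top','wrist'):
    c=shot(n,n+'0.png');o,_=ray(c,0,0);print(n,c['fx'],o.round(3))
print(ctrl.get_obs())
E
```

```text
scene 434.04329854893706 [ 1.163 -0.711  1.361]
top 523.0805003361316 [0.349 0.012 1.942]
wrist 349.7302386148148 [ 0.232 -0.503  0.384]
{'time': 0.15, 'joint_pos': array([-1.48830579e+00,  3.81068761e-01,  1.29804556e+00, -3.58471292e-06,
        1.46358005e+00, -2.15291377e-01]), 'qvel': array([-2.12914991e-03, -1.48426208e-03, -1.19234393e-03, -1.57831026e-03,
       -7.47640124e-05, -6.26275433e-04]), 'joint_torque': array([ 2.15583510e-03, -4.38074255e+01, -2.24618179e+01,  7.13500706e-02,
        3.42915498e-02, -8.87692181e-05]), 'position': array([ 0.16135577, -0.5256006 ,  0.25697867]), 'tcp_rot': array([ 9.88936024e-01,  1.48341619e-01,  3.47725198e-05, -5.49765642e-04]), 'force': array([ 0.61536702,  0.4686385 , -0.42088253]), 'moment': array([-0.0081921 , -0.02964979,  0.02365717]), 'finger_force': 0.0, 'opening': 0.08817010756760742}
```

View pics/scene0.png

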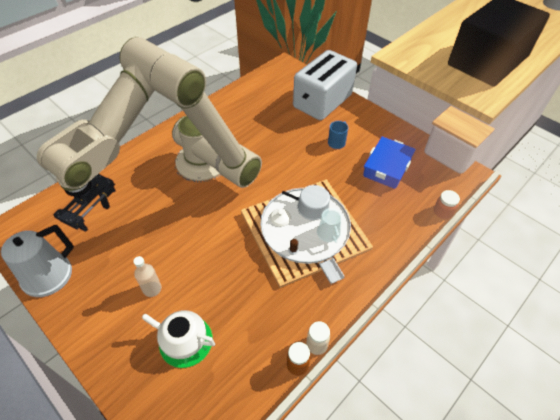

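View pics/top0.png

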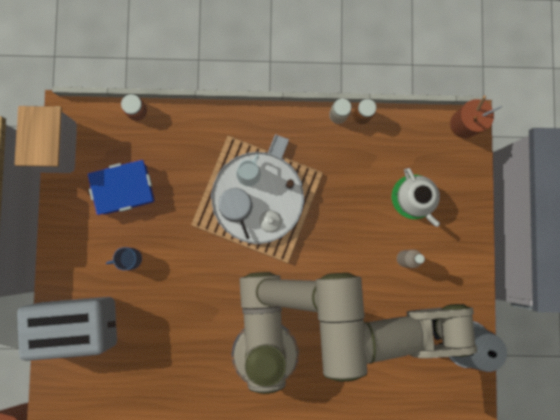

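Both views show the carousel: in top, tray centre about (258,199), the dark brown knob (290,184), the spout (277,148). In scene the knob is at (294,244) and the spout at (332,270). Now a zoomed look with measurements.

```bash
python3 - <<'E'
from h import *
t=shot('top');s=shot('scene')
a=cv2.resize(np.ascontiguousarray(t['image'])[120:270,185:335],None,fx=4,fy=4,interpolation=cv2.INTER_CUBIC)[:, :400*2]
b=cv2.resize(np.ascontiguousarray(s['image'])[175:295,235:375],None,fx=4,fy=4,interpolation=cv2.INTER_CUBIC)
cv2.imwrite('pics/ta.png',a[:,:,::-1]);cv2.imwrite('pics/sb.png',b[:,:,::-1])
# knob mask
for n,c,(u0,u1,v0,v1) in (('top',t,(275,305,168,200)),('scene',s,(280,308,230,258))):
    im=np.asarray(c['image'])[v0:v1,u0:u1].astype(int)
    m=((im.sum(2)<220)).astype(np.uint8)
    k,l,st,ce=cv2.connectedComponentsWithStats(m)
    for i in range(1,k):
        if st[i,4]>8: print(n,st[i]+[u0,v0,0,0,0],ce[i]+[u0,v0])
E
```

```text
top [302 175   3   8  18] [303.05555556 178.77777778]
top [287 181   7   7  37] [289.7027027  184.13513514]
scene [290 240   7  12  71] [293.1971831  245.53521127]
```

View pics/ta.png

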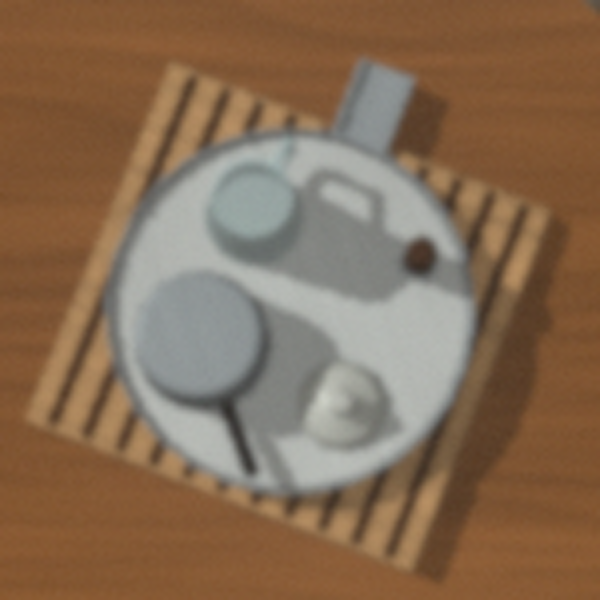

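View pics/sb.png

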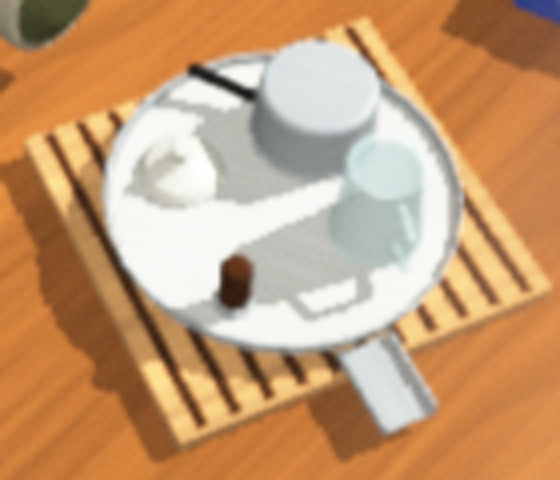

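Zooms: in the top crop the rim spans 107–477 × 128–495 (centre ≈ (258,198) full-frame), knob ≈ (290,184), spout end mid ≈ (388,67) in the crop. The scene crop shows the knob clear of the other dishes. Now the geometry.

```bash
python3 - <<'E'
from h import *
from scipy.optimize import least_squares
def tray(c,win,z=0.059):
    u0,u1,v0,v1=win
    im=np.ascontiguousarray(np.asarray(c['image'])[v0:v1,u0:u1])
    im=cv2.resize(im,None,fx=4,fy=4,interpolation=cv2.INTER_CUBIC)
    h=cv2.cvtColor(im,cv2.COLOR_RGB2HSV)
    m=((h[:,:,1]<90)).astype(np.uint8)
    cs,_=cv2.findContours(m,cv2.RETR_EXTERNAL,cv2.CHAIN_APPROX_NONE)
    k=cv2.convexHull(max(cs,key=cv2.contourArea))
    k=max(cs,key=cv2.contourArea)[:,0].astype(float)
    uv=(k+.5)/4-.5+[u0,v0]
    P=np.array([onz(c,u,v,z)[:2] for u,v in uv])
    r=least_squares(lambda p:np.hypot(*(P-p[:2]).T)-p[2],[*P.mean(0),.168],loss='soft_l1',f_scale=.001)
    res=np.hypot(*(P-r.x[:2]).T)-r.x[2]
    return r.x,np.median(abs(res)),P
t=shot('top');s=shot('scene')
ct,e,P=tray(t,(185,335,120,270));print('top',ct,e)
cs,e,_=tray(s,(235,375,175,295));print('scene',cs,e)
d=np.hypot(*(P-ct[:2]).T);far=P[d>ct[2]+.012]
print('far',len(far))
f=lambda x,y:(x/4+185-.375,y/4+120-.375); g=lambda x,y:(x/4+235-.375,y/4+175-.375)
# drainer corners (top surface ~.026) two views & spout
TC=[(170,63),(553,207),(410,575),(28,420)]; SC=[(547,290),(182,445),(28,147),(365,18)]
for a in (TC,): 
    p=np.array([onz(t,*f(*q),.026)[:2] for q in a]);print('top corners',p.round(4).tolist(),p.mean(0))
p2=np.array([onz(s,*g(*q),.026)[:2] for q in SC]);print(p2.round(4).tolist(),p2.mean(0))
for p in(p,p2):
    for i in range(4):
        v=p[(i+1)%4]-p[i];print(np.linalg.norm(v).round(3),np.degrees(np.arctan2(v[1],v[0])).round(2))
sp=onz(t,*f(388.5,67.5),.025);sp2=onz(s,*g(413,421),.02);print('spout',sp,sp2)
for q in(sp,sp2): v=q[:2]-ct[:2];print(np.linalg.norm(v),np.degrees(np.arctan2(v[1],v[0])))
K=tri((t,*f(420,257)),(s,*g(236,282)));print('knob mid',K)
v=K[:2]-ct[:2];print(np.linalg.norm(v),np.degrees(np.arctan2(v[1],v[0])))
E
```

```text
top [0.56766614 0.03831351 0.17081233] 0.0011406685921593607
scene [0.57151273 0.03747716 0.17228447] 0.0027496873477415307
far 173
top corners [[0.7988, 0.156], [0.6708, -0.2014], [0.3291, -0.0738], [0.4645, 0.2779]] [0.56579393 0.03969967]
[[0.8017, 0.145], [0.6744, -0.2025], [0.3427, -0.0777], [0.4648, 0.2799]] [0.57088125 0.03619006]
0.38 -109.71
0.365 159.52
0.377 68.93
0.356 -20.03
0.37 -110.13
0.354 159.39
0.378 71.15
0.363 -21.82
spout [ 0.79902374 -0.04698366  0.025     ] [ 0.79928479 -0.04238103  0.02      ]
0.2465805103981473 -20.237975687185234
0.24527292705707576 -19.208027276450146
knob mid [ 0.61479811 -0.07569043  0.07844717]
0.12336255830704118 -67.5386204469447
```

Hub ≈ (0.569, 0.038), spout at −20°, knob at −67.5° on its circle. That puts the park place at ≈ (0.686, −0.005). I'll keep the fingers' closing line at 45°, roughly tangent in both the push and stop arcs. They cage the knob rather than squeezing it. First I'll move over the knob.

play_rows(series=[{"x":0.04,"y":-0.02,"z":0,"roll":0.04},{"x":0.1,"y":-0.053,"z":0,"roll":0.12},{"x":0.943,"y":-0.495,"z":0,"roll":0.722},{"x":0.943,"y":-0.495,"z":0,"roll":0.722},{"x":0.943,"y":-0.495,"z":0,"roll":0.722},{"x":0.943,"y":-0.495,"z":0,"roll":0.722},{"x":0.943,"y":-0.495,"z":0,"roll":0.722},{"x":0.943,"y":-0.495,"z":0,"roll":0.722},{"x":0.943,"y":-0.495,"z":0,"roll":0.722},{"x":0.943,"y":-0.495,"z":0,"roll":0.722},{"x":0.943,"y":-0.495,"z":0,"roll":0.722},{"x":0.943,"y":-0.495,"z":0,"roll":0.722}], hand=-1)

```text
time: 1.35
position: [0.4809, -0.2093, 0.2576]
tcp_rot: [0.924, -0.383, 0.0, 0.0]
force: [0.0, -0.8, -0.6]
opening: 0.0882
finger_force: 0.0
```

play_rows(series=[{"y":-0.07},{"y":-0.14},{"y":-0.2},{"y":-0.25},{"y":-0.28},{"y":-0.29},{"y":-0.29},{"y":-0.29}])

```text
validation failed for argument at $.se...
```

```bash
python3 - <<'E'
from h import *
o=ctrl.get_obs();print(o['time'],o['position'].round(4),o['tcp_rot'].round(4))
w=shot('wrist','w1.png');s=shot('scene','s1.png')
print(proj(w,[0.615,-.076,.085]),proj(s,[0.615,-.076,.085]),ray(w,280,210))
E
```

```text
1.35 [ 0.4809 -0.2093  0.2576] [ 9.236e-01 -3.834e-01  1.000e-04  1.000e-04]
[[ 73.67771437 191.51511381]] [[293.4344652  244.20143252]] (array([ 0.53337875, -0.26091788,  0.3848944 ]), array([-0.18891747,  0.21859683, -0.95755855]))
```

View pics/w1.png

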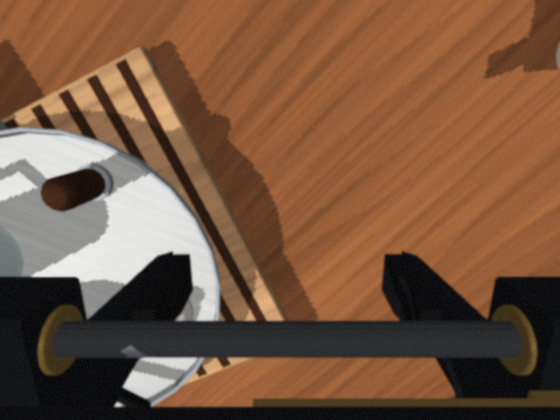

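View pics/s1.png

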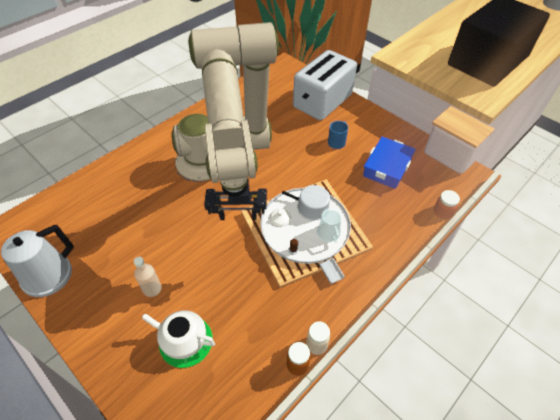

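The move was refused because every field is needed. The wrist view shows the knob at about (72,188), 3 px from my estimate, and the scene view shows the arm short of the carousel. Retry with full rows.

play_rows(series=[{"x":0,"y":-0.07,"z":0,"roll":0},{"x":0,"y":-0.14,"z":0,"roll":0},{"x":0,"y":-0.2,"z":0,"roll":0},{"x":0,"y":-0.25,"z":0,"roll":0},{"x":0,"y":-0.28,"z":0,"roll":0},{"x":0,"y":-0.29,"z":0,"roll":0},{"x":0,"y":-0.29,"z":0,"roll":0}])

```text
time: 2.03
position: [0.6031, -0.0874, 0.257]
tcp_rot: [0.924, -0.382, -0.0, 0.0]
force: [-0.5, -0.5, 0.7]
opening: 0.0882
finger_force: 0.0
```

```bash
cat >> h.py <<'E'
def knob(c,guess,z=.112,r=45):
    """top disc + body of knob in wrist view: dark brown blob near the guess; returns mask stats"""
    u,v=proj(c,guess)[0];im=np.asarray(c['image']).astype(int)
    R,G,B=im[...,0],im[...,1],im[...,2]
    m=((R-B>12)&(R<130)&(R>1.35*B)).astype(np.uint8)
    m=cv2.morphologyEx(m,cv2.MORPH_OPEN,np.ones((3,3)))
    yy,xx=np.mgrid[:m.shape[0],:m.shape[1]];m[np.hypot(xx-u,yy-v)>r]=0
    k,l,st,ce=cv2.connectedComponentsWithStats(m)
    if k<2: return None,(u,v),0
    i=1+np.argmax(st[1:,4]);return ce[i],(u,v),st[i]
E
python3 - <<'E'
from h import *
o=ctrl.get_obs();print(o['time'],o['position'].round(4))
w=shot('wrist','w2.png')
print(knob(w,[.615,-.076,.085],r=80), proj(w,[[.615,-.076,.112],[.615,-.076,.057]]))
E
```

```text
2.0333 [ 0.6031 -0.0874  0.257 ]
(array([294.17753922, 136.51073493]), (np.float64(269.14153934706167), np.float64(191.6196044520887)), array([ 224,  112,  125,   72, 2422], dtype=int32)) [[267.49269728 199.6091966 ]
 [270.58213969 184.63906373]]
```

View pics/w2.png

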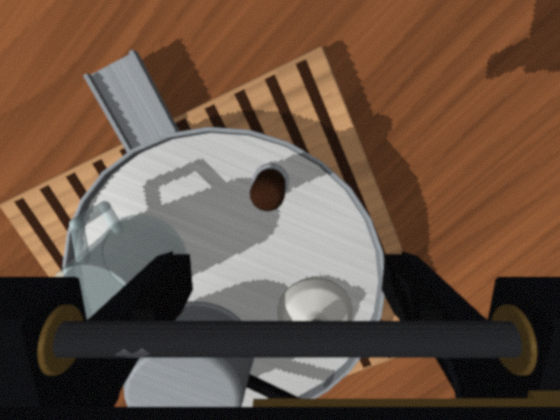

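The knob sits at (267,190), within about 2 px of prediction, with spout and tray in view. Refine the hub, spout line and knob from this view.

```bash
python3 - <<'E'
from h import *
from scipy.optimize import least_squares
o=ctrl.get_obs()
w=shot('wrist');im=np.ascontiguousarray(w['image']);g=im.astype(int).sum(2)
# knob: very dark blob
def blob(im,c,r):
    m=(im.astype(int).sum(2)<170).astype(np.uint8);yy,xx=np.mgrid[:420,:560];m[np.hypot(xx-c[0],yy-c[1])>r]=0
    k,l,st,ce=cv2.connectedComponentsWithStats(m);i=1+np.argmax(st[1:,4]);return ce[i],st[i]
kc,st=blob(im,(268,190),28);print(kc,st, im[190,267])
P=onz(w,*kc,.085);print('knob',P)
# rim: hue/sat mask, outer
h=cv2.cvtColor(im,cv2.COLOR_RGB2HSV);m=(h[...,1]<90).astype(np.uint8);m[250:]=0
q=[]
c0=np.array(proj(w,[.569,.038,.059])[0]);print('c0',c0)
for x in range(60,400):
    y=np.flatnonzero(m[:,x]);y=y[y>118]
    if len(y) and not(75<x<180): q.append((x,y[0]))
X=np.array([onz(w,u,v,.059)[:2] for u,v in q])
f=lambda p:np.hypot(*(X-p[:2]).T)-.168
r=least_squares(f,[.569,.038],loss='soft_l1',f_scale=.001);print('hub',r.x,np.median(abs(r.fun)))
v=P[:2]-r.x;print(np.hypot(*v),np.degrees(np.arctan2(v[1],v[0])))
for u,vv in ((111,63),(150,140)):
    p=onz(w,u,vv,.027);d=p[:2]-r.x;print('spout',p,np.hypot(*d),np.degrees(np.arctan2(d[1],d[0])))
# where would knob appear hovering: TCP z .157 / .11
R=cv2.Rodrigues(w['rvec'])[0];
for z in(.157,.2,.111):
    p=[*o['position'][:2],o['position'][2]-(z-.112)];p2=[*o['position'][:2],o['position'][2]-(z-.085)];print(z,proj(w,[p,p2]).round(0).tolist())
E
```

```text
[266.92177778 189.60444444] [ 249  169   35   42 1125] [52 27 15]
knob [ 0.6170303  -0.07677426  0.085     ]
c0 [224.84667211 291.13665065]
hub [0.56934167 0.0392375 ] 0.00035823352418168364
0.12543100041199615 -67.65404519578283
spout [ 0.79997303 -0.04844921  0.027     ] 0.24673829187734642 -20.816949392120478
spout [ 0.72858728 -0.01804995  0.027     ] 0.16923657062478398 -19.78582745811559
0.157 [[288.0, 249.0], [288.0, 231.0]]
0.2 [[288.0, 223.0], [288.0, 211.0]]
0.111 [[289.0, 294.0], [288.0, 265.0]]
```

Hub is (0.5693, 0.039), radius 125.4 mm, knob −67.6° at (0.617, −0.077), spout −20.3°. Descend over the knob to TCP z 0.111.

play_rows(series=[{"x":0.004,"y":-0.029,"z":0.05,"roll":0},{"x":0.004,"y":-0.029,"z":0.1,"roll":0},{"x":0.004,"y":-0.029,"z":0.15,"roll":0},{"x":0.004,"y":-0.029,"z":0.19,"roll":0},{"x":0.004,"y":-0.029,"z":0.22,"roll":0},{"x":0.004,"y":-0.029,"z":0.236,"roll":0},{"x":0.004,"y":-0.029,"z":0.243,"roll":0},{"x":0.004,"y":-0.029,"z":0.243,"roll":0},{"x":0.004,"y":-0.029,"z":0.243,"roll":0}])

```text
time: 2.88
position: [0.6172, -0.0778, 0.1129]
tcp_rot: [0.924, -0.383, 0.001, -0.0]
force: [0.1, -0.4, -0.0]
opening: 0.088
finger_force: 0.0
```

```bash
cat >> h.py <<'E'
HUB=np.array([.5693,.039])
def look(n=None,r=40):
    """knob's world xy, angle about hub, from wrist view (dark blob nearest TCP), body mid-height"""
    o=ctrl.get_obs();w=shot('wrist',n);im=np.asarray(w['image']).astype(int)
    u,v=proj(w,[*o['position'][:2],.1])[0]
    m=((im.sum(2)<170)&(im[...,0]-im[...,2]>12)).astype(np.uint8);m=cv2.morphologyEx(m,cv2.MORPH_OPEN,np.ones((3,3)))
    yy,xx=np.mgrid[:420,:560];m[np.hypot(xx-u,yy-v)>2*r]=0
    k,l,st,ce=cv2.connectedComponentsWithStats(m)
    if k<2: print('no knob',u,v);return o,None,None
    i=1+np.argmax(st[1:,4]);P=onz(w,*ce[i],.085)[:2];d=P-HUB
    th=np.degrees(np.arctan2(d[1],d[0]));e=o['position'][:2]-HUB
    print('t',round(o['time'],3),'tcp',o['position'].round(4),'tcp ang',np.degrees(np.arctan2(e[1],e[0])).round(2),'| knob',P.round(4),'r',np.hypot(*d).round(4),'ang',th.round(2),'area',st[i,4],'open',round(o['opening'],4))
    return o,P,th
E
python3 -c "
from h import *
look();o=ctrl.get_obs();print(o['force'],o['qvel'].round(3))"
```

```text
t 2.883 tcp [ 0.6172 -0.0778  0.1129] tcp ang -67.69 | knob [ 0.6142 -0.0745] r 0.122 ang -68.43 area 4080 open 0.088
[-0.42891704 -0.16239651  0.23836461] [ 0.005 -0.001 -0.002 -0.    -0.003  0.   ]
```

play_rows(series=[{"x":0,"y":0,"z":0.003,"roll":0},{"x":0,"y":0,"z":0.003,"roll":0},{"x":0,"y":0,"z":0.003,"roll":0},{"x":0,"y":0,"z":0.003,"roll":0},{"x":0,"y":0,"z":0.003,"roll":0},{"x":0,"y":0,"z":0.003,"roll":0}], hand=0.2)

```text
time: 3.43
position: [0.617, -0.0771, 0.1099]
tcp_rot: [0.924, -0.383, 0.0, -0.0]
force: [0.5, 0.8, -0.2]
opening: 0.0499
finger_force: 0.0
```

```bash
cat > plan.py <<'E'
# rows in tool axes (psi=-45deg) from commanded xy c0 for angles th(t) on the knob circle
import numpy as np
HUB=np.array([.5693,.039]);R=.125
X=np.array([1,-1])/2**.5;Y=np.array([-1,-1])/2**.5
def pt(a): return HUB+R*np.array([np.cos(a),np.sin(a)])
def rows(c0,ths,zs):
    s=[]
    for a,z in zip(ths,zs):
        d=pt(a)-c0;s.append('{"x": %.3f, "y": %.3f, "z": %.3f, "roll": 0}'%(d@X/.6,d@Y/.6,z/.6))
    print('['+', '.join(s)+']');
E
python3 - <<'E'
from h import *
o=ctrl.get_obs();print(o['position'],o['opening'],o['finger_force'],o['force'].round(2),o['qvel'].round(3))
from plan import *
# accel 1.15 rad/s2 for 1 s
a0=np.radians(-67.7);t=np.arange(1,13)/12
th=a0+.5*1.2*t**2
c0=o['position'][:2]
rows(c0,th,np.zeros(12));print(np.degrees(th[-1]))
E
```

```text
[ 0.61695011 -0.07710685  0.10994513] 0.04992566228219802 0.0 [ 0.54  0.77 -0.25] [0.002 0.002 0.    0.    0.    0.   ]
[{"x": -0.000, "y": -0.001, "z": 0.000, "roll": 0}, {"x": 0.001, "y": -0.003, "z": 0.000, "roll": 0}, {"x": 0.002, "y": -0.008, "z": 0.000, "roll": 0}, {"x": 0.004, "y": -0.013, "z": 0.000, "roll": 0}, {"x": 0.007, "y": -0.021, "z": 0.000, "roll": 0}, {"x": 0.009, "y": -0.030, "z": 0.000, "roll": 0}, {"x": 0.012, "y": -0.041, "z": 0.000, "roll": 0}, {"x": 0.014, "y": -0.054, "z": 0.000, "roll": 0}, {"x": 0.015, "y": -0.068, "z": 0.000, "roll": 0}, {"x": 0.015, "y": -0.085, "z": 0.000, "roll": 0}, {"x": 0.014, "y": -0.103, "z": 0.000, "roll": 0}, {"x": 0.011, "y": -0.123, "z": 0.000, "roll": 0}]
-33.322532292150605
```

play_rows(series=[{"x":0,"y":0,"z":0,"roll":0},{"x":0,"y":0,"z":0,"roll":0},{"x":0,"y":0,"z":0,"roll":0},{"x":0,"y":0,"z":0,"roll":0}])

```text
time: 3.77
position: [0.6169, -0.0771, 0.1098]
tcp_rot: [0.924, -0.383, -0.0, -0.0]
force: [0.7, 0.2, -1.0]
opening: 0.0355
finger_force: 0.0
```

play_rows(series=[{"x":0,"y":-0.001,"z":0,"roll":0},{"x":0.001,"y":-0.003,"z":0,"roll":0},{"x":0.002,"y":-0.008,"z":0,"roll":0},{"x":0.004,"y":-0.013,"z":0,"roll":0},{"x":0.007,"y":-0.021,"z":0,"roll":0},{"x":0.009,"y":-0.03,"z":0,"roll":0},{"x":0.012,"y":-0.041,"z":0,"roll":0},{"x":0.014,"y":-0.054,"z":0,"roll":0},{"x":0.015,"y":-0.068,"z":0,"roll":0},{"x":0.015,"y":-0.085,"z":0,"roll":0},{"x":0.014,"y":-0.103,"z":0,"roll":0},{"x":0.011,"y":-0.123,"z":0,"roll":0}])

```text
time: 4.77
position: [0.6745, -0.0288, 0.1098]
tcp_rot: [0.924, -0.383, -0.0, 0.0]
force: [-1.1, 0.1, 0.1]
opening: 0.0352
finger_force: 0.0
```

```bash
python3 - <<'E'
from h import *
from plan import *
o=ctrl.get_obs();e=o['position'][:2]-HUB
print(o['time'],o['position'],np.degrees(np.arctan2(e[1],e[0])),np.hypot(*e),o['force'].round(1),o['finger_force'],o['opening'])
# commanded end of last call
c=np.array([.61695,-.0771])+.6*(.011*X-.123*Y);d=c-HUB;a=np.arctan2(d[1],d[0]);print('cmd',c,np.degrees(a),np.hypot(*d))
t=np.arange(1,13)/12
th=a+1.25*t-.04*t*t
z=-np.interp(t,[.5,1],[0,.047])
rows(c,th,z);print(np.degrees(th[-1]))
E
```

```text
4.7667 [ 0.6745071  -0.02875763  0.10978553] -32.78317425922433 0.12513844127714557 [-1.1  0.1  0.1] 0.0 0.03517338581108714
cmd [ 0.67380139 -0.02958242] -33.27618722579687 0.12499635368167811
[{"x": -0.005, "y": -0.021, "z": -0.000, "roll": 0}, {"x": -0.013, "y": -0.041, "z": -0.000, "roll": 0}, {"x": -0.023, "y": -0.060, "z": -0.000, "roll": 0}, {"x": -0.034, "y": -0.078, "z": -0.000, "roll": 0}, {"x": -0.047, "y": -0.095, "z": -0.000, "roll": 0}, {"x": -0.062, "y": -0.110, "z": -0.000, "roll": 0}, {"x": -0.078, "y": -0.123, "z": -0.013, "roll": 0}, {"x": -0.095, "y": -0.135, "z": -0.026, "roll": 0}, {"x": -0.113, "y": -0.145, "z": -0.039, "roll": 0}, {"x": -0.132, "y": -0.153, "z": -0.052, "roll": 0}, {"x": -0.152, "y": -0.159, "z": -0.065, "roll": 0}, {"x": -0.172, "y": -0.163, "z": -0.078, "roll": 0}]
36.05170598503274
```

Tracking is within 1 mm. Now release by opening while moving along, then rise.

play_rows(series=[{"x":-0.005,"y":-0.021,"z":0,"roll":0},{"x":-0.013,"y":-0.041,"z":0,"roll":0},{"x":-0.023,"y":-0.06,"z":0,"roll":0},{"x":-0.034,"y":-0.078,"z":0,"roll":0},{"x":-0.047,"y":-0.095,"z":0,"roll":0},{"x":-0.062,"y":-0.11,"z":0,"roll":0},{"x":-0.078,"y":-0.123,"z":-0.013,"roll":0},{"x":-0.095,"y":-0.135,"z":-0.026,"roll":0},{"x":-0.113,"y":-0.145,"z":-0.039,"roll":0},{"x":-0.132,"y":-0.153,"z":-0.052,"roll":0},{"x":-0.152,"y":-0.159,"z":-0.065,"roll":0},{"x":-0.172,"y":-0.163,"z":-0.078,"roll":0}], hand=-1)

```text
time: 5.77
position: [0.6693, 0.1136, 0.1578]
tcp_rot: [0.924, -0.383, 0.0, -0.0]
force: [0.3, 0.6, -0.8]
opening: 0.088
finger_force: 0.0
```

```bash
python3 - <<'E'
from h import *
from plan import *
look('f1.png')
c=np.array([.6738,-.02958])+.6*(-.172*X-.163*Y);d=c-HUB;print('cmd',c,np.degrees(np.arctan2(d[1],d[0])),ctrl.get_obs()['time'],ctrl.get_obs()['position'])
E
```

```text
t 5.767 tcp [0.6693 0.1136 0.1578] tcp ang 36.74 | knob [0.6711 0.1111] r 0.1248 ang 35.32 area 1903 open 0.088
cmd [0.66998162 0.11254846] 36.148327695114 5.8167 [0.66864822 0.11553335 0.1596353 ]
```

```bash
cat >> plan.py <<'E'
def follow(c,a_c,tc,th0,t0,w,al,n=12,z=None,stop=None):
    """c cmd xy at time tc, knob th(t)=th0+w(t-t0)-al/2(t-t0)^2; catch up in 4 rows"""
    t=tc+np.arange(1,n+1)/12;dt=t-t0;th=th0+w*dt-.5*al*dt**2
    e0=a_c-(th0+w*(tc-t0)-.5*al*(tc-t0)**2)
    th=th+e0*np.clip(1-np.arange(1,n+1)/4,0,1)
    rows(c,th,np.zeros(n) if z is None else z)
    print('end ang',np.degrees(th[-1]),'end w',w-al*dt[-1],'t',t[-1])
def cmd(c,x,y):
    c=np.array(c)+.6*(x*X+y*Y);d=c-HUB;return c,np.arctan2(d[1],d[0])
E
python3 - <<'E'
from plan import *
c,a=cmd([.6738,-.02958],-.172,-.163)
follow(c,a,5.817,np.radians(35.3),5.767,1.15,.11)
E
```

```text
[{"x": -0.022, "y": -0.003, "z": 0.000, "roll": 0}, {"x": -0.044, "y": -0.003, "z": 0.000, "roll": 0}, {"x": -0.065, "y": -0.000, "z": 0.000, "roll": 0}, {"x": -0.086, "y": 0.004, "z": 0.000, "roll": 0}, {"x": -0.104, "y": 0.010, "z": 0.000, "roll": 0}, {"x": -0.122, "y": 0.017, "z": 0.000, "roll": 0}, {"x": -0.139, "y": 0.026, "z": 0.000, "roll": 0}, {"x": -0.154, "y": 0.037, "z": 0.000, "roll": 0}, {"x": -0.169, "y": 0.048, "z": 0.000, "roll": 0}, {"x": -0.182, "y": 0.061, "z": 0.000, "roll": 0}, {"x": -0.194, "y": 0.074, "z": 0.000, "roll": 0}, {"x": -0.205, "y": 0.089, "z": 0.000, "roll": 0}]
end ang 101.01038093182237 end w 1.0345 t 6.817
```

play_rows(series=[{"x":-0.022,"y":-0.003,"z":0,"roll":0},{"x":-0.044,"y":-0.003,"z":0,"roll":0},{"x":-0.065,"y":0,"z":0,"roll":0},{"x":-0.086,"y":0.004,"z":0,"roll":0},{"x":-0.104,"y":0.01,"z":0,"roll":0},{"x":-0.122,"y":0.017,"z":0,"roll":0},{"x":-0.139,"y":0.026,"z":0,"roll":0},{"x":-0.154,"y":0.037,"z":0,"roll":0},{"x":-0.169,"y":0.048,"z":0,"roll":0},{"x":-0.182,"y":0.061,"z":0,"roll":0},{"x":-0.194,"y":0.074,"z":0,"roll":0},{"x":-0.205,"y":0.089,"z":0,"roll":0}])

```text
time: 6.82
position: [0.544, 0.1619, 0.1563]
tcp_rot: [0.924, -0.383, -0.0, 0.0]
force: [-0.8, -1.0, 0.8]
opening: 0.0879
finger_force: 0.0
```

```bash
python3 - <<'E'
from h import *
from plan import *
o,P,th=look('f2.png')
c,a=cmd([.6738,-.02958],-.172,-.163);c,a=cmd(c,-.205,.089);print(c,np.degrees(a))
t0=o['time'];d=np.radians(th-35.3)/1.05;print('mean w',d)
w=d-.055
follow(c,a,t0+.05,np.radians(th),t0,w,.11)
E
```

```text
t 6.817 tcp [0.544  0.1619 0.1563] tcp ang 101.64 | knob [0.5552 0.1696] r 0.1314 ang 96.18 area 1987 open 0.0879
[0.54524799 0.16176309] 101.08510149788374
mean w 1.011923921971122
[{"x": -0.008, "y": 0.012, "z": 0.000, "roll": 0}, {"x": -0.014, "y": 0.025, "z": 0.000, "roll": 0}, {"x": -0.020, "y": 0.038, "z": 0.000, "roll": 0}, {"x": -0.025, "y": 0.051, "z": 0.000, "roll": 0}, {"x": -0.029, "y": 0.066, "z": 0.000, "roll": 0}, {"x": -0.032, "y": 0.082, "z": 0.000, "roll": 0}, {"x": -0.034, "y": 0.097, "z": 0.000, "roll": 0}, {"x": -0.035, "y": 0.112, "z": 0.000, "roll": 0}, {"x": -0.035, "y": 0.127, "z": 0.000, "roll": 0}, {"x": -0.034, "y": 0.142, "z": 0.000, "roll": 0}, {"x": -0.031, "y": 0.157, "z": 0.000, "roll": 0}, {"x": -0.028, "y": 0.171, "z": 0.000, "roll": 0}]
end ang 150.27273272916392 end w 0.841423921971122 t 7.8667
```

```bash
python3 - <<'E'
from plan import *
c=np.array([.54525,.16176]);a=np.radians(101.09)
follow(c,a,6.867,np.radians(96.6),6.817,.93,.15)
E
```

```text
[{"x": -0.007, "y": 0.012, "z": 0.000, "roll": 0}, {"x": -0.014, "y": 0.025, "z": 0.000, "roll": 0}, {"x": -0.020, "y": 0.037, "z": 0.000, "roll": 0}, {"x": -0.024, "y": 0.050, "z": 0.000, "roll": 0}, {"x": -0.029, "y": 0.064, "z": 0.000, "roll": 0}, {"x": -0.032, "y": 0.079, "z": 0.000, "roll": 0}, {"x": -0.034, "y": 0.093, "z": 0.000, "roll": 0}, {"x": -0.035, "y": 0.108, "z": 0.000, "roll": 0}, {"x": -0.035, "y": 0.122, "z": 0.000, "roll": 0}, {"x": -0.034, "y": 0.136, "z": 0.000, "roll": 0}, {"x": -0.033, "y": 0.149, "z": 0.000, "roll": 0}, {"x": -0.030, "y": 0.163, "z": 0.000, "roll": 0}]
end ang 147.81168392603686 end w 0.7725000000000001 t 7.867
```

View pics/f2.png

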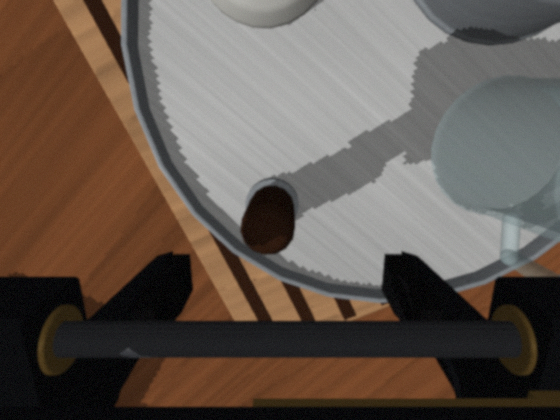

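The wrist view shows the knob at about (269,219), standing clear between the open fingers and slightly behind centre. I'll use the slower rows.

play_rows(series=[{"x":-0.007,"y":0.012,"z":0,"roll":0},{"x":-0.014,"y":0.025,"z":0,"roll":0},{"x":-0.02,"y":0.037,"z":0,"roll":0},{"x":-0.024,"y":0.05,"z":0,"roll":0},{"x":-0.029,"y":0.064,"z":0,"roll":0},{"x":-0.032,"y":0.079,"z":0,"roll":0},{"x":-0.034,"y":0.093,"z":0,"roll":0},{"x":-0.035,"y":0.108,"z":0,"roll":0},{"x":-0.035,"y":0.122,"z":0,"roll":0},{"x":-0.034,"y":0.136,"z":0,"roll":0},{"x":-0.033,"y":0.149,"z":0,"roll":0},{"x":-0.03,"y":0.163,"z":0,"roll":0}])

```text
time: 7.87
position: [0.4628, 0.1047, 0.1567]
tcp_rot: [0.924, -0.383, 0.0, -0.0]
force: [1.2, 0.0, 0.4]
opening: 0.0881
finger_force: 0.0
```

```bash
python3 - <<'E'
from h import *
from plan import *
o,P,th=look('f3.png')
c,a=cmd([.54525,.16176],-.03,.163);print(c,np.degrees(a))
t0=o['time'];d=np.radians(th-96.4)/(t0-6.817);print('mean w',d)
follow(c,a,t0+.05,np.radians(th),t0,d-.06,.12)
E
```

```text
t 7.867 tcp [0.4628 0.1047 0.1567] tcp ang 148.33 | knob [0.4528 0.1033] r 0.1331 ang 151.11 area 1828 open 0.0881
[0.46336703 0.10533288] 147.94611239679023
mean w 0.9097141869812567
[{"x": 0.005, "y": 0.019, "z": 0.000, "roll": 0}, {"x": 0.012, "y": 0.037, "z": 0.000, "roll": 0}, {"x": 0.021, "y": 0.054, "z": 0.000, "roll": 0}, {"x": 0.031, "y": 0.071, "z": 0.000, "roll": 0}, {"x": 0.039, "y": 0.082, "z": 0.000, "roll": 0}, {"x": 0.048, "y": 0.092, "z": 0.000, "roll": 0}, {"x": 0.057, "y": 0.102, "z": 0.000, "roll": 0}, {"x": 0.067, "y": 0.111, "z": 0.000, "roll": 0}, {"x": 0.077, "y": 0.119, "z": 0.000, "roll": 0}, {"x": 0.088, "y": 0.127, "z": 0.000, "roll": 0}, {"x": 0.099, "y": 0.134, "z": 0.000, "roll": 0}, {"x": 0.110, "y": 0.140, "z": 0.000, "roll": 0}]
end ang 198.44245854296437 end w 0.7237141869812569 t 8.916699999999999
```

```bash
sed -i 's/P=onz(w,\*ce\[i\],.085)\[:2\];/P=onz(w,*ce[i],.085)[:2]+[.0042,-.0042];/' h.py; python3 - <<'E'
from plan import *
follow(np.array([.46337,.10533]),np.radians(147.95),7.917,np.radians(151.9),7.867,.9,.11)
E
```

```text
[{"x": 0.006, "y": 0.021, "z": 0.000, "roll": 0}, {"x": 0.014, "y": 0.040, "z": 0.000, "roll": 0}, {"x": 0.023, "y": 0.059, "z": 0.000, "roll": 0}, {"x": 0.035, "y": 0.076, "z": 0.000, "roll": 0}, {"x": 0.044, "y": 0.088, "z": 0.000, "roll": 0}, {"x": 0.054, "y": 0.099, "z": 0.000, "roll": 0}, {"x": 0.064, "y": 0.109, "z": 0.000, "roll": 0}, {"x": 0.075, "y": 0.118, "z": 0.000, "roll": 0}, {"x": 0.087, "y": 0.126, "z": 0.000, "roll": 0}, {"x": 0.099, "y": 0.134, "z": 0.000, "roll": 0}, {"x": 0.111, "y": 0.140, "z": 0.000, "roll": 0}, {"x": 0.124, "y": 0.146, "z": 0.000, "roll": 0}]
end ang 202.57023880963828 end w 0.7845000000000001 t 8.917
```

play_rows(series=[{"x":0.006,"y":0.021,"z":0,"roll":0},{"x":0.014,"y":0.04,"z":0,"roll":0},{"x":0.023,"y":0.059,"z":0,"roll":0},{"x":0.035,"y":0.076,"z":0,"roll":0},{"x":0.044,"y":0.088,"z":0,"roll":0},{"x":0.054,"y":0.099,"z":0,"roll":0},{"x":0.064,"y":0.109,"z":0,"roll":0},{"x":0.075,"y":0.118,"z":0,"roll":0},{"x":0.087,"y":0.126,"z":0,"roll":0},{"x":0.099,"y":0.134,"z":0,"roll":0},{"x":0.111,"y":0.14,"z":0,"roll":0},{"x":0.124,"y":0.146,"z":0,"roll":0}])

```text
time: 8.92
position: [0.4543, -0.01, 0.1567]
tcp_rot: [0.924, -0.383, -0.0, -0.0]
force: [-0.1, -0.0, 0.1]
opening: 0.088
finger_force: 0.0
```

```bash
python3 - <<'E'
from h import *
from plan import *
o,P,th=look('f4.png');th%=360
c,a=cmd([.46337,.10533],.124,.146);a%=2*np.pi;print(c,np.degrees(a))
t0=o['time'];d=np.radians(th-151.9)/(t0-7.867);print('mean w',d)
follow(c,a,t0+.05,np.radians(th),t0,d-.05,.1)
E
```

```text
t 8.917 tcp [ 0.4543 -0.01    0.1567] tcp ang -156.91 | knob [ 0.454  -0.0085] r 0.1247 ang -157.63 area 1873 open 0.088
[ 0.45403619 -0.0092213 ] 202.70228555783046
mean w 0.8391335061891289
[{"x": 0.014, "y": 0.005, "z": 0.000, "roll": 0}, {"x": 0.029, "y": 0.010, "z": 0.000, "roll": 0}, {"x": 0.044, "y": 0.013, "z": 0.000, "roll": 0}, {"x": 0.058, "y": 0.015, "z": 0.000, "roll": 0}, {"x": 0.071, "y": 0.016, "z": 0.000, "roll": 0}, {"x": 0.084, "y": 0.016, "z": 0.000, "roll": 0}, {"x": 0.097, "y": 0.015, "z": 0.000, "roll": 0}, {"x": 0.109, "y": 0.013, "z": 0.000, "roll": 0}, {"x": 0.121, "y": 0.011, "z": 0.000, "roll": 0}, {"x": 0.133, "y": 0.008, "z": 0.000, "roll": 0}, {"x": 0.145, "y": 0.005, "z": 0.000, "roll": 0}, {"x": 0.156, "y": 0.001, "z": 0.000, "roll": 0}]
end ang 246.68461562796804 end w 0.6841335061891287 t 9.966700000000001
```

Tracking is within 2 mm; continue.

play_rows(series=[{"x":0.014,"y":0.005,"z":0,"roll":0},{"x":0.029,"y":0.01,"z":0,"roll":0},{"x":0.044,"y":0.013,"z":0,"roll":0},{"x":0.058,"y":0.015,"z":0,"roll":0},{"x":0.071,"y":0.016,"z":0,"roll":0},{"x":0.084,"y":0.016,"z":0,"roll":0},{"x":0.097,"y":0.015,"z":0,"roll":0},{"x":0.109,"y":0.013,"z":0,"roll":0},{"x":0.121,"y":0.011,"z":0,"roll":0},{"x":0.133,"y":0.008,"z":0,"roll":0},{"x":0.145,"y":0.005,"z":0,"roll":0},{"x":0.156,"y":0.001,"z":0,"roll":0}])

```text
time: 9.97
position: [0.5204, -0.0762, 0.1566]
tcp_rot: [0.924, -0.383, 0.0, -0.0]
force: [0.5, -0.5, -0.7]
opening: 0.0885
finger_force: 0.0
```

```bash
python3 - <<'E'
from h import *
from plan import *
o,P,th=look('f5.png');th%=360
c,a=cmd([.45404,-.00922],.156,.001);a%=2*np.pi;print(c,np.degrees(a))
t0=o['time'];d=np.radians(th-202.4)/(t0-8.917);print('mean w',d)
follow(c,a,t0+.05,np.radians(th),t0,d-.05,.1)
E
```

```text
t 9.967 tcp [ 0.5204 -0.0762  0.1566] tcp ang -112.98 | knob [ 0.521  -0.0761] r 0.1248 ang -112.79 area 2313 open 0.0885
[ 0.51980093 -0.07582946] 246.68077134113554
mean w 0.7451344047644077
[{"x": 0.013, "y": -0.006, "z": 0.000, "roll": 0}, {"x": 0.025, "y": -0.012, "z": 0.000, "roll": 0}, {"x": 0.037, "y": -0.019, "z": 0.000, "roll": 0}, {"x": 0.049, "y": -0.027, "z": 0.000, "roll": 0}, {"x": 0.057, "y": -0.034, "z": 0.000, "roll": 0}, {"x": 0.066, "y": -0.042, "z": 0.000, "roll": 0}, {"x": 0.074, "y": -0.050, "z": 0.000, "roll": 0}, {"x": 0.081, "y": -0.058, "z": 0.000, "roll": 0}, {"x": 0.088, "y": -0.066, "z": 0.000, "roll": 0}, {"x": 0.094, "y": -0.075, "z": 0.000, "roll": 0}, {"x": 0.100, "y": -0.083, "z": 0.000, "roll": 0}, {"x": 0.105, "y": -0.092, "z": 0.000, "roll": 0}]
end ang 285.8761525952216 end w 0.5901344047644076 t 11.0167
```

play_rows(series=[{"x":0.013,"y":-0.006,"z":0,"roll":0},{"x":0.025,"y":-0.012,"z":0,"roll":0},{"x":0.037,"y":-0.019,"z":0,"roll":0},{"x":0.049,"y":-0.027,"z":0,"roll":0},{"x":0.057,"y":-0.034,"z":0,"roll":0},{"x":0.066,"y":-0.042,"z":0,"roll":0},{"x":0.074,"y":-0.05,"z":0,"roll":0},{"x":0.081,"y":-0.058,"z":0,"roll":0},{"x":0.088,"y":-0.066,"z":0,"roll":0},{"x":0.094,"y":-0.075,"z":0,"roll":0},{"x":0.1,"y":-0.083,"z":0,"roll":0},{"x":0.105,"y":-0.092,"z":0,"roll":0}])

```text
time: 11.02
position: [0.6039, -0.0813, 0.1567]
tcp_rot: [0.924, -0.383, -0.0, -0.0]
force: [-0.7, -0.1, -1.1]
opening: 0.0881
finger_force: 0.0
```

```bash
python3 - <<'E'
from h import *
from plan import *
o,P,th=look('f6.png');th%=360
c,a=cmd([.5198,-.07583],.105,-.092);a%=2*np.pi;print(c,np.degrees(a))
t0=o['time'];d=np.radians(th-247.2)/(t0-9.967);print('mean w',d)
z=np.interp(np.arange(1,13),[1,7],[0,.046])
follow(c,a,t0+.05,np.radians(th),t0,d-.04,.08,z=z)
E
```

```text
t 11.017 tcp [ 0.6039 -0.0813  0.1567] tcp ang -73.94 | knob [ 0.5889 -0.0866] r 0.1272 ang -81.13 area 2376 open 0.0881
[ 0.60338002 -0.08134543] 285.81132639114117
mean w 0.5266112455303962
[{"x": 0.001, "y": -0.003, "z": 0.000, "roll": 0}, {"x": 0.003, "y": -0.006, "z": 0.013, "roll": 0}, {"x": 0.004, "y": -0.008, "z": 0.026, "roll": 0}, {"x": 0.006, "y": -0.011, "z": 0.038, "roll": 0}, {"x": 0.009, "y": -0.018, "z": 0.051, "roll": 0}, {"x": 0.012, "y": -0.025, "z": 0.064, "roll": 0}, {"x": 0.015, "y": -0.033, "z": 0.077, "roll": 0}, {"x": 0.017, "y": -0.040, "z": 0.077, "roll": 0}, {"x": 0.019, "y": -0.047, "z": 0.077, "roll": 0}, {"x": 0.021, "y": -0.054, "z": 0.077, "roll": 0}, {"x": 0.022, "y": -0.061, "z": 0.077, "roll": 0}, {"x": 0.024, "y": -0.068, "z": 0.077, "roll": 0}]
end ang 305.6202454107201 end w 0.4026112455303961 t 12.0667
```

```bash
python3 - <<'E'
from plan import *
z=np.interp(np.arange(1,13),[4,10],[0,.046])
follow(np.array([.60338,-.08135]),np.radians(285.81),11.067,np.radians(278.9),11.017,.42,.19,z=z)
E
```

```text
[{"x": 0.001, "y": -0.002, "z": 0.000, "roll": 0}, {"x": 0.001, "y": -0.003, "z": 0.000, "roll": 0}, {"x": 0.002, "y": -0.004, "z": 0.000, "roll": 0}, {"x": 0.003, "y": -0.005, "z": 0.000, "roll": 0}, {"x": 0.005, "y": -0.010, "z": 0.013, "roll": 0}, {"x": 0.008, "y": -0.015, "z": 0.026, "roll": 0}, {"x": 0.010, "y": -0.020, "z": 0.038, "roll": 0}, {"x": 0.012, "y": -0.025, "z": 0.051, "roll": 0}, {"x": 0.013, "y": -0.029, "z": 0.064, "roll": 0}, {"x": 0.015, "y": -0.034, "z": 0.077, "roll": 0}, {"x": 0.016, "y": -0.038, "z": 0.077, "roll": 0}, {"x": 0.017, "y": -0.041, "z": 0.077, "roll": 0}]
end ang 298.1664220585178 end w 0.22049999999999984 t 12.067
```

play_rows(series=[{"x":0.001,"y":-0.002,"z":0,"roll":0},{"x":0.001,"y":-0.003,"z":0,"roll":0},{"x":0.002,"y":-0.004,"z":0,"roll":0},{"x":0.003,"y":-0.005,"z":0,"roll":0},{"x":0.005,"y":-0.01,"z":0.013,"roll":0},{"x":0.008,"y":-0.015,"z":0.026,"roll":0},{"x":0.01,"y":-0.02,"z":0.038,"roll":0},{"x":0.012,"y":-0.025,"z":0.051,"roll":0},{"x":0.013,"y":-0.029,"z":0.064,"roll":0},{"x":0.015,"y":-0.034,"z":0.077,"roll":0},{"x":0.016,"y":-0.038,"z":0.077,"roll":0},{"x":0.017,"y":-0.041,"z":0.077,"roll":0}])

```text
time: 12.07
position: [0.6281, -0.071, 0.1099]
tcp_rot: [0.924, -0.383, -0.0, 0.0]
force: [0.1, 0.1, 0.2]
opening: 0.0879
finger_force: 0.0
```

```bash
python3 - <<'E'
from h import *
from plan import *
o,P,th=look('f7.png');th%=360
c,a=cmd([.60338,-.08135],.017,-.041);a%=2*np.pi;print(c,np.degrees(a))
t0=o['time'];d=np.radians(th-278.9)/(t0-11.017);print('mean w',d)
follow(c,a,t0+.05,np.radians(th),t0,.2,.19)
E
```

```text
t 12.067 tcp [ 0.6281 -0.071   0.1099] tcp ang -61.87 | knob [ 0.6289 -0.0735] r 0.1273 ang -62.1 area 4121 open 0.0879
[ 0.62798732 -0.07116766] 298.04463415593904
mean w 0.3159002859255864
[{"x": 0.001, "y": -0.003, "z": 0.000, "roll": 0}, {"x": 0.002, "y": -0.006, "z": 0.000, "roll": 0}, {"x": 0.003, "y": -0.009, "z": 0.000, "roll": 0}, {"x": 0.004, "y": -0.012, "z": 0.000, "roll": 0}, {"x": 0.004, "y": -0.014, "z": 0.000, "roll": 0}, {"x": 0.004, "y": -0.016, "z": 0.000, "roll": 0}, {"x": 0.005, "y": -0.017, "z": 0.000, "roll": 0}, {"x": 0.005, "y": -0.018, "z": 0.000, "roll": 0}, {"x": 0.005, "y": -0.019, "z": 0.000, "roll": 0}, {"x": 0.005, "y": -0.020, "z": 0.000, "roll": 0}, {"x": 0.005, "y": -0.021, "z": 0.000, "roll": 0}, {"x": 0.005, "y": -0.021, "z": 0.000, "roll": 0}]
end ang 303.9304078520943 end w 0.0004999999999998617 t 13.116700000000002
```

View pics/f7.png

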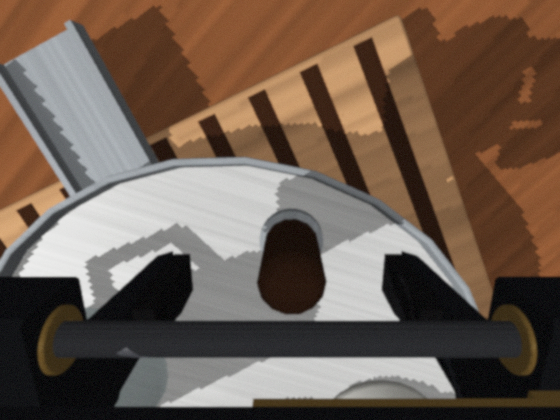

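The knob is at about (291,265), centred between the open fingers at (185–388). Now close the cage to 35 mm while following.

play_rows(series=[{"x":0.001,"y":-0.003,"z":0,"roll":0},{"x":0.002,"y":-0.006,"z":0,"roll":0},{"x":0.003,"y":-0.009,"z":0,"roll":0},{"x":0.004,"y":-0.012,"z":0,"roll":0},{"x":0.004,"y":-0.014,"z":0,"roll":0},{"x":0.004,"y":-0.016,"z":0,"roll":0},{"x":0.005,"y":-0.017,"z":0,"roll":0},{"x":0.005,"y":-0.018,"z":0,"roll":0},{"x":0.005,"y":-0.019,"z":0,"roll":0},{"x":0.005,"y":-0.02,"z":0,"roll":0},{"x":0.005,"y":-0.021,"z":0,"roll":0},{"x":0.005,"y":-0.021,"z":0,"roll":0}], hand=0.22)

```text
time: 13.12
position: [0.639, -0.0643, 0.1105]
tcp_rot: [0.924, -0.383, 0.0, -0.0]
force: [-0.8, -0.3, 0.0]
opening: 0.0344
finger_force: 0.0
```

```bash
python3 - <<'E'
from h import *
from plan import *
o,P,th=look('f8.png')
c,a=cmd([.62799,-.07117],.005,-.021);print(c,np.degrees(a),o['force'],o['finger_force'])
# lead to park -20.3 with a smooth profile in 2 s (24 rows)
af=np.radians(-20.3);s=np.arange(1,25)/24;p=10*s**3-15*s**4+6*s**5
th=a+(af-a)*p
rows(c,th[:12],np.zeros(12));rows(pt(th[11]),th[12:],np.zeros(12))
E
```

```text
t 13.117 tcp [ 0.639  -0.0643  0.1105] tcp ang -55.99 | knob [ 0.6451 -0.0661] r 0.1295 ang -54.21 area 4686 open 0.0344
[ 0.63902087 -0.06438177] -56.00419859354629 [-0.75880231 -0.27964353  0.04951072] 0.0
[{"x": 0.001, "y": 0.000, "z": 0.000, "roll": 0}, {"x": 0.001, "y": -0.001, "z": 0.000, "roll": 0}, {"x": 0.001, "y": -0.002, "z": 0.000, "roll": 0}, {"x": 0.001, "y": -0.004, "z": 0.000, "roll": 0}, {"x": 0.002, "y": -0.008, "z": 0.000, "roll": 0}, {"x": 0.003, "y": -0.013, "z": 0.000, "roll": 0}, {"x": 0.003, "y": -0.019, "z": 0.000, "roll": 0}, {"x": 0.004, "y": -0.027, "z": 0.000, "roll": 0}, {"x": 0.004, "y": -0.035, "z": 0.000, "roll": 0}, {"x": 0.004, "y": -0.045, "z": 0.000, "roll": 0}, {"x": 0.004, "y": -0.054, "z": 0.000, "roll": 0}, {"x": 0.003, "y": -0.065, "z": 0.000, "roll": 0}]
[{"x": -0.001, "y": -0.010, "z": 0.000, "roll": 0}, {"x": -0.003, "y": -0.020, "z": 0.000, "roll": 0}, {"x": -0.005, "y": -0.029, "z": 0.000, "roll": 0}, {"x": -0.008, "y": -0.037, "z": 0.000, "roll": 0}, {"x": -0.010, "y": -0.044, "z": 0.000, "roll": 0}, {"x": -0.012, "y": -0.050, "z": 0.000, "roll": 0}, {"x": -0.014, "y": -0.055, "z": 0.000, "roll": 0}, {"x": -0.016, "y": -0.058, "z": 0.000, "roll": 0}, {"x": -0.017, "y": -0.060, "z": 0.000, "roll": 0}, {"x": -0.017, "y": -0.062, "z": 0.000, "roll": 0}, {"x": -0.018, "y": -0.062, "z": 0.000, "roll": 0}, {"x": -0.018, "y": -0.062, "z": 0.000, "roll": 0}]
```

play_rows(series=[{"x":0.001,"y":0,"z":0,"roll":0},{"x":0.001,"y":-0.001,"z":0,"roll":0},{"x":0.001,"y":-0.002,"z":0,"roll":0},{"x":0.001,"y":-0.004,"z":0,"roll":0},{"x":0.002,"y":-0.008,"z":0,"roll":0},{"x":0.003,"y":-0.013,"z":0,"roll":0},{"x":0.003,"y":-0.019,"z":0,"roll":0},{"x":0.004,"y":-0.027,"z":0,"roll":0},{"x":0.004,"y":-0.035,"z":0,"roll":0},{"x":0.004,"y":-0.045,"z":0,"roll":0},{"x":0.004,"y":-0.054,"z":0,"roll":0},{"x":0.003,"y":-0.065,"z":0,"roll":0}])

```text
time: 14.17
position: [0.6683, -0.0376, 0.1104]
tcp_rot: [0.924, -0.383, -0.0, -0.0]
force: [-0.8, 0.5, 0.0]
opening: 0.0346
finger_force: 0.0
```

play_rows(series=[{"x":-0.001,"y":-0.01,"z":0,"roll":0},{"x":-0.003,"y":-0.02,"z":0,"roll":0},{"x":-0.005,"y":-0.029,"z":0,"roll":0},{"x":-0.008,"y":-0.037,"z":0,"roll":0},{"x":-0.01,"y":-0.044,"z":0,"roll":0},{"x":-0.012,"y":-0.05,"z":0,"roll":0},{"x":-0.014,"y":-0.055,"z":0,"roll":0},{"x":-0.016,"y":-0.058,"z":0,"roll":0},{"x":-0.017,"y":-0.06,"z":0,"roll":0},{"x":-0.017,"y":-0.062,"z":0,"roll":0},{"x":-0.018,"y":-0.062,"z":0,"roll":0},{"x":-0.018,"y":-0.062,"z":0,"roll":0}])

```text
time: 15.17
position: [0.6864, -0.0042, 0.1104]
tcp_rot: [0.924, -0.383, -0.0, 0.0]
force: [-0.0, 0.2, 0.5]
opening: 0.0345
finger_force: 0.0
```

play_rows(series=[{"x":0,"y":0,"z":0,"roll":0},{"x":0,"y":0,"z":0,"roll":0},{"x":0,"y":0,"z":0,"roll":0},{"x":0,"y":0,"z":0,"roll":0},{"x":0,"y":0,"z":0,"roll":0},{"x":0,"y":0,"z":0,"roll":0},{"x":0,"y":0,"z":0,"roll":0},{"x":0,"y":0,"z":0,"roll":0},{"x":0,"y":0,"z":0,"roll":0},{"x":0,"y":0,"z":0,"roll":0},{"x":0,"y":0,"z":0,"roll":0},{"x":0,"y":0,"z":0,"roll":0}])

```text
time: 16.17
position: [0.6865, -0.0041, 0.1105]
tcp_rot: [0.924, -0.383, -0.0, 0.0]
force: [0.5, -0.7, -0.5]
opening: 0.0343
finger_force: 0.0
```

```bash
python3 - <<'E'
from h import *
look('f9.png');o=ctrl.get_obs();print(o['force'].round(2),o['finger_force'])
E
```

```text
t 16.167 tcp [ 0.6865 -0.0041  0.1105] tcp ang -20.21 | knob [ 0.6912 -0.0055] r 0.1297 ang -20.06 area 4570 open 0.0343
[-0.47  0.77 -1.1 ] 0.0
```

The knob is at the park angle (−20.1°). One small back-and-forth in the cage makes the second hold positive before releasing.

play_rows(series=[{"x":-0.001,"y":-0.004,"z":0,"roll":0},{"x":-0.004,"y":-0.012,"z":0,"roll":0},{"x":-0.008,"y":-0.02,"z":0,"roll":0},{"x":-0.01,"y":-0.024,"z":0,"roll":0},{"x":-0.01,"y":-0.024,"z":0,"roll":0},{"x":-0.008,"y":-0.02,"z":0,"roll":0},{"x":-0.005,"y":-0.012,"z":0,"roll":0},{"x":-0.002,"y":-0.004,"z":0,"roll":0},{"x":0,"y":0,"z":0,"roll":0},{"x":0,"y":0,"z":0,"roll":0},{"x":0,"y":0,"z":0,"roll":0},{"x":0,"y":0,"z":0,"roll":0}])

```text
time: 17.22
position: [0.6865, -0.0042, 0.1105]
tcp_rot: [0.924, -0.383, 0.0, -0.0]
force: [-0.5, -0.4, -0.6]
opening: 0.0341
finger_force: 0.0
```

play_rows(series=[{"x":0,"y":0,"z":0,"roll":0},{"x":0,"y":0,"z":0,"roll":0},{"x":0,"y":0,"z":0,"roll":0},{"x":0,"y":0,"z":0,"roll":0},{"x":0,"y":0,"z":0,"roll":0},{"x":0,"y":0,"z":0,"roll":0},{"x":0,"y":0,"z":0,"roll":0},{"x":0,"y":0,"z":0,"roll":0},{"x":0,"y":0,"z":0,"roll":0},{"x":0,"y":0,"z":0,"roll":0},{"x":0,"y":0,"z":0,"roll":0},{"x":0,"y":0,"z":0,"roll":0}])

```text
time: 18.22
position: [0.6865, -0.0041, 0.1105]
tcp_rot: [0.924, -0.383, 0.0, 0.0]
force: [0.8, 0.6, -0.4]
opening: 0.0341
finger_force: 0.0
```

play_rows(series=[{"x":0,"y":0,"z":0,"roll":0},{"x":0,"y":0,"z":0,"roll":0},{"x":0,"y":0,"z":0,"roll":0},{"x":0,"y":0,"z":0,"roll":0},{"x":0,"y":0,"z":0,"roll":0},{"x":0,"y":0,"z":0,"roll":0},{"x":0,"y":0,"z":0,"roll":0},{"x":0,"y":0,"z":0,"roll":0},{"x":0,"y":0,"z":0,"roll":0},{"x":0,"y":0,"z":0,"roll":0}], hand=-1)

```text
time: 19.05
position: [0.6865, -0.0041, 0.1105]
tcp_rot: [0.924, -0.383, -0.0, -0.0]
force: [-0.2, 0.1, -0.2]
opening: 0.0881
finger_force: 0.0
```

play_rows(series=[{"x":0,"y":0,"z":-0.02,"roll":0},{"x":0,"y":0,"z":-0.05,"roll":0},{"x":0,"y":0,"z":-0.09,"roll":0},{"x":0,"y":0,"z":-0.13,"roll":0},{"x":0,"y":0,"z":-0.17,"roll":0},{"x":0,"y":0,"z":-0.21,"roll":0},{"x":0,"y":0,"z":-0.24,"roll":0},{"x":0,"y":0,"z":-0.25,"roll":0},{"x":0,"y":0,"z":-0.25,"roll":0},{"x":0,"y":0,"z":-0.25,"roll":0}])

```text
time: 19.88
position: [0.6862, -0.0041, 0.2598]
tcp_rot: [0.924, -0.383, -0.0, 0.0]
force: [0.3, -0.3, -0.3]
opening: 0.0885
finger_force: 0.0
```

```bash
python3 - <<'E'
from h import *
look();look('end.png')
E
```

```text
t 19.883 tcp [ 0.6862 -0.0041  0.2598] tcp ang -20.22 | knob [ 0.6906 -0.0065] r 0.1296 ang -20.57 area 880 open 0.0885
t 19.933 tcp [ 0.6861 -0.0041  0.2591] tcp ang -20.24 | knob [ 0.6902 -0.0059] r 0.1289 ang -20.37 area 848 open 0.0881
```

View pics/end.png

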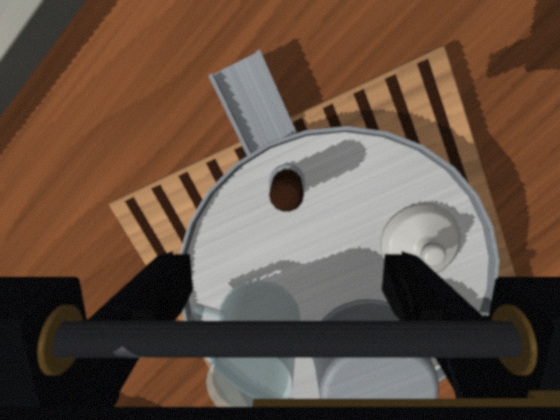

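The knob rests at (287,188), in line with the spout at (236,65)–(270,140). It is still between two readings, and the gripper is clear. Handing in.

```bash
python3 -c "
from station import ctrl
print(ctrl.close_job())"
```

```text
the job is handed in; nothing more can be done
None
```

The job is handed in (no verdict came back): the carousel was spun, coasted with the fingertips over the knob for about 5.4 s, was caged again and led to the spout, and by the camera rests at −20.4° against the spout's −20.3°; the pads only caged the knob and never squeezed it, so contact on the second hold was not directly measured.

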